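# Set the bench air blower to 2 and blow over the wet disc

### The job

In the craft room a pink air blower stands on a loose bench stand, aimed at a freshly painted disc, and has been left too high: turn the grey dial on the end of its grip down to setting 2 (two dots) and take the fingers off it, then squeeze the slender black trigger fully home against the grip with a light grip (no more than about 40 N), keep it there for a good second, and let it go. Never work the trigger at any other setting. Do not shove or tip the blower's stand (its aim must stay within about a centimetre), do not touch the wet disc, and leave the bottle, tin and cup where they are.

Things in the scene. Friction and masses are not known exactly. Their poses are not given: they have to be found in the camera images.
- stand: loose, free-standing bench stand (about 2.1 kg, the blower on it another 0.5 kg; it slides or tips when pushed at the grip on one side only by some 10 to 16 N): steel base plate 210 x 160 x 14 mm with a post that carries the blower. Origin under the base plate, 5 mm from its centre; z up.
- gun: pink air blower, fixed upside down on the stand: its grip points up but leans 30 degrees from vertical towards the side it blows to; nozzle 30 degrees down. Origin on the barrel's axis, 165 mm above the table; z runs up along the grip, -x is the blowing direction, y is level. In this frame (mm): barrel radius 28, x=+45 to -70, nozzle on to -125; grip z=15 to 100, 30 wide in y.
- grip_back (a point): middle of the part of the grip's flat rubber back face to press on, on the side away from the trigger: at x=+25, z=86 mm in the gun's frame (the face runs z=25 to 95 mm). From here to the trigger's lip it is about 63 mm with the trigger at rest and 51 mm with it home.
- dial_top (a point): centre of the dial's upper end face, at z=129 mm on the gun's z axis. The dial is a grey ribbed cylinder of diameter 36 mm, 22 mm high, coaxial with that axis, nothing above it; below it is a round white foot with the dots (diameter 48 mm, 7 mm thick). A white line on the dial's top and side is its pointer (the point's own x axis).
- dial (a joint): dial angle, rad: setting n is at (n-1) x 0.785, n = 1 to 6. One dot lies in the gun's +x direction, then two, three.. dots every 45 degrees anticlockwise seen from the grip's end; the pointer points at the set dots. Grows anticlockwise; lower is clockwise. A sprung detent clicks at each setting (about 0.07 N m to leave it); stops just beyond 1 and 6. Starts at 4, 5 or 6.
- trigger_lip: the rounded lip of the trigger, a black bar 24 mm long in y and 12 mm thick; origin in its middle. Slender plastic: pressing on it with more than 45 N breaks it; a grip force of about 20 to 35 N brings the trigger home safely. Close on it slowly.
- trigger_pad (a point): outermost point of the trigger's lip, where to press. Black lever 20 mm wide on the -x side of the grip, hinged near the barrel (along y, at x=-16, z=36 mm in the gun's frame), free end near the white foot. The lip, a round bar 24 mm long in y, 12 mm thick, is at about x=-38, z=84 mm in that frame at rest, x=-26, z=88 mm when home.
- trigger (a joint): trigger angle, rad: 0 released, 0.24 fully home (stop). Sprung: about 7 N at the lip to start it, 16 N to bring it home; it springs back when let go.
- nozzle (a point): centre of the nozzle's mouth, 125 mm from the gun's origin along its -x axis; it shows where the blower aims.
- disc: round board, diameter 240 mm, painted sea-blue and wet, top at 60 mm above the table, standing on four upturned white paper cups in front of the nozzle. Origin on the table under its centre. Not to be touched.
- pigment: small pigment bottle, diameter 32 mm, height 75 mm, standing near the stand. Origin at the centre of its underside. Bystander.
- tin: flat metal tin, 70 x 130 x 22 mm. Origin at the centre of its underside. Bystander.
- shellcup: clear open plastic cup, rim diameter 84 mm, height 60 mm. Origin at the centre of its underside. Bystander.

How it is judged:
By the outcome, as a careful person would: the job done as asked, in the order asked, and still so for the second after the job is handed in, with the robot touching nothing.
It also fails if it takes over 72 s, if anything falls off the work surface, if the arm or the gripper's body presses on something with over 40 N, if the wrist force passes 120 N, or if a joint passes its speed limit or range.

### The arm

A 6-joint arm with a two-finger parallel gripper is mounted at the origin on the work surface. World frame = base frame: x ahead of the robot, y to its left, z up, the work surface at z = 0. Lengths are in m, angles in rad, forces in N, time in s.
With the tool pointing down it reaches from about 0.35 to 0.975 m from the base axis. Payload 4.9 kg.
Tool frame: the origin (TCP) lies between the finger pads; the fingertips stand 19 mm ahead of it and the grasp point (between the pads) is the TCP; z points along the fingers, y is the line along which they close (so a half turn about z gives the same grasp; the last joint's range is limited). The gripper opens to 85 mm and grips with 20 to 120 N. Pads are 22 mm wide; open, the fingers measure 114 mm over their backs; the gripper's body (76 mm by 85 mm) begins 54 mm behind the grasp point. The pads swing forward as they close: fully open they stand 13 mm farther back than shut.
Start: joints at [1.19, 0.053, 1.613, -0, 1.476, -0.119], TCP at [0.162, 0.604, 0.25] pointing down, gripper open.
Joint ranges: [-3.01, 3.01], [-1.01, 2.22], [0.06, 2.58], [-1.02, 4.17], [0.09, 2.62], [-3.14, 3.14]. Speed limits (rad/s): [2.57, 2.57, 3.14, 3.14, 3.14, 3.14].

### API

Orientations are given as a rotation vector (axis times angle).
In Python, from station import ctrl gives the robot as it stands. The module is installed in compiled form; this text tells all that it offers.
- The arm moves only by the tool servo_tool, never from a script. Its argument "increments" is a list that holds one entry, the list of rows, each a list of 5 numbers: the finger opening in cm, from 0 to 8.54, then the shift along the tool's x, y, z in cm, then the turn about the tool's z in degrees. A call has 1 to 5 rows; each row is the pose to reach, as a shift and turn from the pose commanded when the call began, along the tool's axes at that moment; what a row does not reach only later rows make up. A row lasts 1/10 s, in which the tool goes at most 50 mm and 8.59 degrees, less where a joint would pass 70% of its speed; a pose out of reach is approached as far as the arm can. A call with a gripper value outside its range is refused whole. The fingers move at their own pace and stop on an object; "newtons" is the grip in N (left out, the last holds). Time passes only in rows, so rows that repeat a pose let the fingers close. It gives the time, the measured TCP pose, the force, the opening and the grip force at its end, in the units of the state.
- ctrl.get_obs(): the state, without advancing time (a new reading comes with each control period).
- ctrl.get_image(name): name is "side" or "top" or "wrist"; returns a dict with "img" (420x560x3 uint8, red, green, blue), "fx", "fy", "cx", "cy" (pixels), "k1" (the pictures are not rectified: a ray, as slopes to the right and down, at radius r is drawn at 1 + k1 r^2 times it, then the intrinsics apply), "rvec" (rotation vector, rad) and "tvec" (3), from world to camera coordinates, as OpenCV has them; the wrist camera has in their place "mount" (4x4, takes a point from camera to tool coordinates, whose origin is the TCP and whose axes are the flange's). Camera axes: x right, y down, z forward; pixel columns grow to the right and rows downward; lengths in m; the calibration is good to about 2 mm. A picture is of the moment at which its call begins: read the wrist's pose just before it. There is no depth.
- ctrl.finish_job(): hands the job in; it is judged then, once.
The state is a dict: "t": time; "q": joint angles; "dq": joint speeds; "effort": joint torques, N m; "tool_pos": TCP position; "tool_rot": TCP orientation; "contact_force": force on the tool from outside, world axes, zero at the start; "wrist_torque": the same for the moment, N m; "opening": finger opening in m; "grip_force": force on a finger pad.
Only numpy, scipy, OpenCV 4.12 (cv2) and the standard library are available. Lean on these libraries where they do the work, as an engineer would, in place of code of your own. Each camera call takes 0.05 s, during which the arm holds its last target. There are 200 camera calls.

## Working session

There is one attempt and no reset: what is moved stays moved. The work goes in short steps, Python scripts to look and compute and a tool call to move; the robot and the scene stay as the last step left them, time stands still between calls to the robot, and variables do not carry over. Pictures are saved under pics/ and viewed, at most 10 in all, crops included, and the job is handed in when it is done.

Besides the shell and the picture viewer there is one more tool, called by a JSON object that holds its "method" and its "body", one argument or row to a line. servo_tool: Moves the arm, as the interface text tells. Its arguments: {"type":"object","properties":{"increments":{"type":"array"},"newtons":{"type":"number"}},"required":["increments"]}

```bash
mkdir -p pics
python3 - <<'E'
from station import ctrl
import cv2,numpy as np
o=ctrl.get_obs(); print({k:np.round(v,3) for k,v in o.items()})
for n in("side","top","wrist"):
    d=ctrl.get_image(n); cv2.imwrite(f"pics/{n}0.png",d["img"][:,:,::-1])
    print(n,{k:np.round(v,4).tolist() for k,v in d.items() if k!="img"})
E
```

```text
{'t': np.float64(0.0), 'q': array([ 1.19 ,  0.053,  1.614,  0.   ,  1.476, -0.119]), 'dq': array([ 0.   ,  0.   ,  0.   , -0.001, -0.001,  0.   ]), 'effort': array([ 1.0000e-03, -3.9371e+01, -3.7017e+01, -0.0000e+00,  7.0000e-03,
       -0.0000e+00]), 'tool_pos': array([0.162, 0.603, 0.249]), 'tool_rot': array([-4.100e-01, -3.114e+00,  3.000e-03]), 'contact_force': array([-0.139,  0.216,  0.352]), 'wrist_torque': array([ 0.047,  0.006, -0.006]), 'grip_force': np.float64(0.0), 'opening': np.float64(0.086)}
side {'fx': 514.4879, 'fy': 514.4879, 'cx': 268.2949, 'cy': 216.8652, 'k1': -0.0044, 'rvec': [2.2252, -0.5448, 0.2399], 'tvec': [-0.538, 0.2577, 1.1611]}
top {'fx': 386.785, 'fy': 386.785, 'cx': 282.9752, 'cy': 211.0092, 'k1': -0.0315, 'rvec': [2.1315, -2.1004, 0.1643], 'tvec': [-0.0595, 0.6062, 0.8284]}
wrist {'fx': 355.3828, 'fy': 355.3828, 'cx': 273.4165, 'cy': 210.6756, 'k1': -0.0922, 'mount': [[-0.0008, -0.9467, -0.3222, 0.0825], [1.0, -0.0008, -0.0002, -0.0007], [-0.0001, -0.3222, 0.9467, -0.1236], [0.0, 0.0, 0.0, 1.0]]}
```

View pics/side0.png

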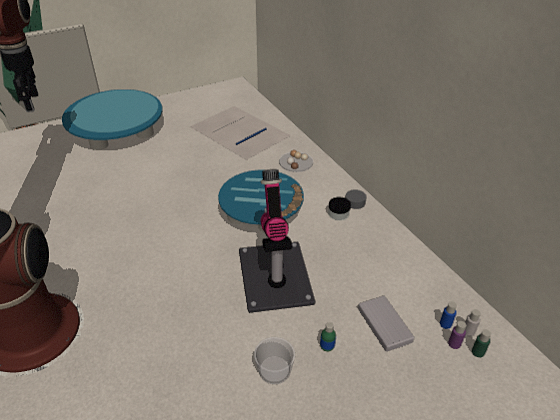

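View pics/top0.png

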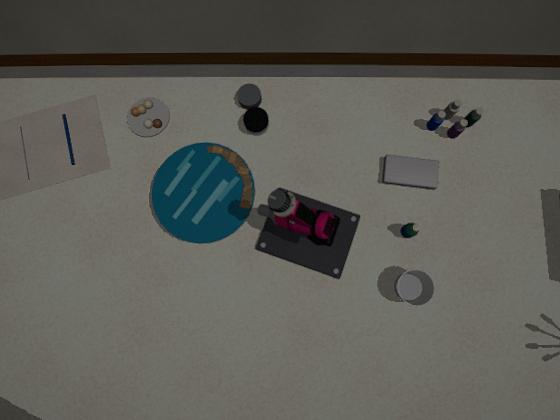

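The side view shows the blower at about (270,230) on its stand, blowing away from the camera. The top view shows the dial at about (281,202), the barrel end at (327,225) and the base plate corners at (284,190), (359,213), (340,277) and (256,249). I'll measure these.

```bash
cat > h.py <<'E'
import numpy as np,cv2
from station import ctrl
from scipy.spatial.transform import Rotation as R
def cam(d,obs=None):
    K=np.array([[d["fx"],0,d["cx"]],[0,d["fy"],d["cy"]],[0,0,1.]]);D=np.array([d["k1"],0,0,0,0.])
    if "rvec" in d: Rm=R.from_rotvec(d["rvec"]).as_matrix();t=np.array(d["tvec"])
    else:
        T=np.eye(4);T[:3,:3]=R.from_rotvec(obs["tool_rot"]).as_matrix();T[:3,3]=obs["tool_pos"]
        M=np.linalg.inv(T@np.array(d["mount"]));Rm=M[:3,:3];t=M[:3,3]
    return K,D,Rm,t
def proj(c,P):
    return cv2.projectPoints(np.array(P,float).reshape(-1,3),cv2.Rodrigues(c[2])[0],c[3],c[0],c[1])[0].reshape(-1,2)
def onz(c,uv,z):
    n=cv2.undistortPoints(np.array(uv,float).reshape(-1,1,2),c[0],c[1]).reshape(-1,2)
    d=np.c_[n,np.ones(len(n))]@c[2]; o=-c[2].T@c[3]
    return o+d*((z-o[2])/d[:,2])[:,None]
E
python3 - <<'E'
from h import *
t=ctrl.get_image("top");c=cam(t);s=ctrl.get_image("side");cs=cam(s)
print(onz(c,[[284,190],[359,213],[340,277],[256,249]],.014).round(3))
print("disc",onz(c,[[203,193]],.06).round(3),"pig",onz(c,[[409,230]],.0375).round(3),"tin",onz(c,[[411,171]],.02).round(3),"cup",onz(c,[[410,287]],.03).round(3))
print("bolts top",onz(c,[[354,219],[336,270],[263,244]],.016).round(3))
print("side base",onz(cs,[[239,248],[304,243],[313,304],[249,309]],.014).round(3))
img=t["img"][160:300,220:380]; cv2.imwrite("pics/tc.png",cv2.resize(img,None,fx=5,fy=4.2,interpolation=cv2.INTER_CUBIC)[:,:,::-1][:590])
E
```

```text
[[ 0.666 -0.051  0.014]
 [ 0.612 -0.23   0.014]
 [ 0.461 -0.184  0.014]
 [ 0.523  0.012  0.014]]
disc [[0.646 0.134 0.06 ]] pig [[ 0.569 -0.34   0.037]] tin [[ 0.715 -0.356  0.02 ]] cup [[ 0.441 -0.34   0.03 ]]
bolts top [[ 0.597 -0.218  0.016]
 [ 0.477 -0.175  0.016]
 [ 0.535 -0.004  0.016]]
side base [[ 0.525  0.011  0.014]
 [ 0.685 -0.052  0.014]
 [ 0.599 -0.239  0.014]
 [ 0.461 -0.183  0.014]]
```

{"method": "servo_tool", "body": {
  "increments": [
    [[8.5, 0, 0, -1, 0], [8.5, 0, 0, -1, 0]]
  ]
}}

```text
t: 0.45
tool_pos: [0.162, 0.6044, 0.2624]
tool_rot: [0.41, 3.114, 0.005]
contact_force: [0.3, -0.1, 0.4]
opening: 0.0852
grip_force: 0.0
```

Only vertical-tool moves are commandable, but the trigger pinch needs a tool leaning 30°. In free space, at about the right azimuth, I'll test what the arm does at the edge of its reach.

{"method": "servo_tool", "body": {
  "increments": [
    [[8.5, 0, -5, 0, 0], [8.5, 0, -10, 0, 0], [8.5, 0, -15, 0, 0], [8.5, 0, -20, 0, 0], [8.5, 0, -25, 0, 0]]
  ]
}}

```text
t: 0.95
tool_pos: [0.0965, 0.3606, 0.2605]
tool_rot: [0.409, 3.115, 0.001]
contact_force: [0.4, -1.6, 1.8]
opening: 0.0851
grip_force: 0.0
```

{"method": "servo_tool", "body": {
  "increments": [
    [[8.5, 0, -3, 0, 0], [8.5, 0, -6, 0, 0], [8.5, 0, -9, 0, 0], [8.5, 0, -12, 0, 0], [8.5, 0, -15, 0, 0]]
  ]
}}

```text
t: 1.45
tool_pos: [0.0666, 0.2482, 0.2616]
tool_rot: [-0.411, -3.11, 0.044]
contact_force: [-0.7, 0.3, -0.9]
opening: 0.0851
grip_force: 0.0
```

```bash
python3 -c "
from h import *
o=ctrl.get_obs();print(o['t'],o['q'].round(3),R.from_rotvec(o['tool_rot']).as_matrix().round(3),o['tool_pos'].round(3))"
```

```text
1.45 [ 1.023 -1.01   2.332 -0.007  1.846 -0.287] [[-0.966  0.26  -0.008]
 [ 0.26   0.965 -0.027]
 [ 0.001 -0.028 -1.   ]] [0.067 0.248 0.262]
```

View pics/tc.png

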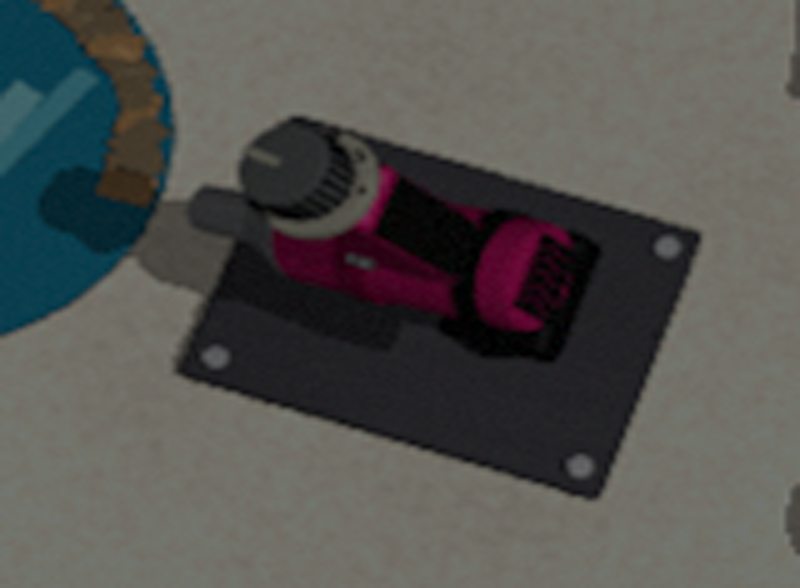

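The crop shows the dial top at about (278,198) in the full image. Its pointer runs along the blowing direction, so it is at setting 5 and needs three clicks clockwise. At the inner reach limit the tool began to lean the right way, so I'll see whether the lean grows and stays.

{"method": "servo_tool", "body": {
  "increments": [
    [[8.5, 0, -2, 0, 0], [8.5, 0, -4, 0, 0], [8.5, 0, -6, 0, 0], [8.5, 0, -6, 0, 0]]
  ]
}}

```text
t: 1.85
tool_pos: [0.0642, 0.2398, 0.2709]
tool_rot: [-0.408, -3.107, 0.089]
contact_force: [0.2, 0.4, -0.5]
opening: 0.0847
grip_force: 0.0
```

```bash
python3 -c "
from h import *
o=ctrl.get_obs();print(o['t'],o['q'].round(3),R.from_rotvec(o['tool_rot']).as_matrix().round(3),o['tool_pos'].round(3))"
```

```text
1.85 [ 1.024 -1.01   2.318 -0.018  1.889 -0.29 ] [[-0.966  0.258 -0.014]
 [ 0.258  0.964 -0.056]
 [-0.001 -0.057 -0.998]] [0.064 0.24  0.271]
```

{"method": "servo_tool", "body": {
  "increments": [
    [[8.5, 0, 3, 0, 0], [8.5, 0, 6, 0, 0], [8.5, 0, 10, 0, 0], [8.5, 0, 10, 0, 0]]
  ]
}}

```text
t: 2.25
tool_pos: [0.0904, 0.3381, 0.2614]
tool_rot: [-0.407, -3.103, 0.102]
contact_force: [-0.1, -1.3, -0.5]
opening: 0.0849
grip_force: 0.0
```

```bash
python3 -c "
from h import *
o=ctrl.get_obs();print(o['t'],o['q'].round(3),R.from_rotvec(o['tool_rot']).as_matrix().round(3),o['tool_pos'].round(3))"
```

```text
2.25 [ 1.105 -0.641  2.151 -0.012  1.697 -0.206] [[-0.966  0.257 -0.019]
 [ 0.258  0.964 -0.063]
 [ 0.002 -0.066 -0.998]] [0.09  0.338 0.261]
```

The lean persists after returning, so I can build it up to 30° here.

{"method": "servo_tool", "body": {
  "increments": [
    [[8.5, 0, -5, 0, 0], [8.5, 0, -10, 0, 0], [8.5, 0, -15, 0, 0], [8.5, 0, -20, 0, 0], [8.5, 0, -25, 0, 0]]
  ]
}}

```text
t: 2.75
tool_pos: [0.0614, 0.2291, 0.2881]
tool_rot: [-0.408, -3.1, 0.143]
contact_force: [-0.6, 0.2, 0.5]
opening: 0.0852
grip_force: 0.0
```

{"method": "servo_tool", "body": {
  "increments": [
    [[8.5, 0, -5, 0, 0], [8.5, 0, -10, 0, 0], [8.5, 0, -15, 0, 0], [8.5, 0, -20, 0, 0], [8.5, 0, -25, 0, 0]]
  ]
}}

```text
t: 3.25
tool_pos: [0.0575, 0.2146, 0.3269]
tool_rot: [-0.407, -3.092, 0.197]
contact_force: [-0.8, 0.2, -0.0]
opening: 0.0847
grip_force: 0.0
```

```bash
python3 -c "
from h import *
o=ctrl.get_obs();print(o['t'],o['q'].round(3),R.from_rotvec(o['tool_rot']).as_matrix().round(3),o['tool_pos'].round(3))"
```

```text
3.25 [ 1.014 -1.01   2.229 -0.042  2.045 -0.311] [[-0.966  0.257 -0.033]
 [ 0.259  0.958 -0.123]
 [-0.    -0.127 -0.992]] [0.057 0.215 0.327]
```

{"method": "servo_tool", "body": {
  "increments": [
    [[8.5, 0, -5, 0, 0], [8.5, 0, -10, 0, 0], [8.5, 0, -15, 2, 0], [8.5, 0, -20, 4, 0], [8.5, 0, -25, 5, 0]]
  ]
}}

```text
t: 3.75
tool_pos: [0.0537, 0.2005, 0.3553]
tool_rot: [-0.406, -3.083, 0.251]
contact_force: [-0.3, 0.1, -0.2]
opening: 0.0853
grip_force: 0.0
```

{"method": "servo_tool", "body": {
  "increments": [
    [[8.5, 0, -5, 1, 0], [8.5, 0, -10, 2, 0], [8.5, 0, -15, 4, 0], [8.5, 0, -20, 7, 0], [8.5, 0, -25, 10, 0]]
  ]
}}

```text
t: 4.25
tool_pos: [0.0507, 0.1895, 0.37]
tool_rot: [-0.405, -3.075, 0.299]
contact_force: [-0.4, -0.4, -0.2]
opening: 0.0849
grip_force: 0.0
```

{"method": "servo_tool", "body": {
  "increments": [
    [[8.5, 0, -5, 0, 0], [8.5, 0, -10, 0, 0], [8.5, 0, -15, 0, 0], [8.5, 0, -20, 0, 0], [8.5, 0, -25, 0, 0]]
  ]
}}

```text
t: 4.75
tool_pos: [0.0425, 0.159, 0.4468]
tool_rot: [-0.404, -3.067, 0.343]
contact_force: [0.0, 0.1, 0.6]
opening: 0.0849
grip_force: 0.0
```

```bash
python3 -c "
from h import *
o=ctrl.get_obs();print(o['t'],o['q'].round(3),R.from_rotvec(o['tool_rot']).as_matrix().round(3),o['tool_pos'].round(3))"
```

```text
4.75 [ 0.969 -1.01   2.033 -0.102  2.327 -0.402] [[-0.966  0.252 -0.057]
 [ 0.259  0.942 -0.213]
 [-0.    -0.221 -0.975]] [0.043 0.159 0.447]
```

{"method": "servo_tool", "body": {
  "increments": [
    [[8.5, 0, -4, 4, 0], [8.5, 0, -8, 8, 0], [8.5, 0, -12, 12, 0], [8.5, 0, -16, 16, 0], [8.5, 0, -20, 20, 0]]
  ]
}}

```text
t: 5.25
tool_pos: [0.0442, 0.1659, 0.4058]
tool_rot: [-0.402, -3.057, 0.391]
contact_force: [-0.1, -0.7, -0.3]
opening: 0.0851
grip_force: 0.0
```

{"method": "servo_tool", "body": {
  "increments": [
    [[8.5, 0, -4, 3, 0], [8.5, 0, -8, 6, 0], [8.5, 0, -12, 9, 0], [8.5, 0, -16, 12, 0], [8.5, 0, -20, 15, 0]]
  ]
}}

```text
t: 5.75
tool_pos: [0.0436, 0.1642, 0.3888]
tool_rot: [-0.401, -3.048, 0.435]
contact_force: [-0.1, -0.3, 0.2]
opening: 0.0853
grip_force: 0.0
```

```bash
python3 -c "
from h import *
o=ctrl.get_obs();print(o['t'],o['q'].round(3),R.from_rotvec(o['tool_rot']).as_matrix().round(3),o['tool_pos'].round(3))"
```

```text
5.75 [ 1.    -1.01   2.139 -0.113  2.28  -0.371] [[-0.966  0.249 -0.072]
 [ 0.259  0.927 -0.27 ]
 [-0.    -0.28  -0.96 ]] [0.044 0.164 0.389]
```

{"method": "servo_tool", "body": {
  "increments": [
    [[8.5, 0, -4, 3, 0], [8.5, 0, -8, 6, 0], [8.5, 0, -12, 8, 0], [8.5, 0, -16, 10, 0], [8.5, 0, -20, 12, 0]]
  ]
}}

```text
t: 6.25
tool_pos: [0.0419, 0.1592, 0.3826]
tool_rot: [-0.4, -3.037, 0.481]
contact_force: [-0.0, 0.2, 0.0]
opening: 0.085
grip_force: 0.0
```

{"method": "servo_tool", "body": {
  "increments": [
    [[8.5, 0, -4, 3, 0], [8.5, 0, -8, 6, 0], [8.5, 0, -12, 8, 0], [8.5, 0, -16, 11, 0], [8.5, 0, -20, 14, 0]]
  ]
}}

```text
t: 6.75
tool_pos: [0.04, 0.1552, 0.373]
tool_rot: [-0.398, -3.026, 0.527]
contact_force: [-0.3, 0.3, 0.3]
opening: 0.0849
grip_force: 0.0
```

```bash
python3 -c "
from h import *
o=ctrl.get_obs();print(o['t'],o['q'].round(3),R.from_rotvec(o['tool_rot']).as_matrix().round(3),o['tool_pos'].round(3))
d=ctrl.get_image('side');cv2.imwrite('pics/tilt.png',d['img'][:,:320,::-1])"
```

```text
6.75 [ 1.012 -1.01   2.174 -0.134  2.303 -0.37 ] [[-0.966  0.244 -0.087]
 [ 0.259  0.909 -0.326]
 [-0.001 -0.338 -0.941]] [0.04  0.155 0.373]
```

View pics/tilt.png

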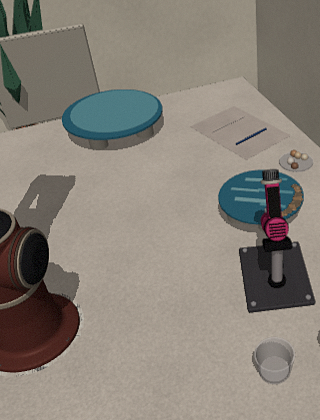

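The arm is out of frame, so that picture adds nothing. The lean is 19.7°. I'll continue, pressing more along the tool so it keeps clear of the base.

{"method": "servo_tool", "body": {
  "increments": [
    [[8.5, 0, -3, 4, 0], [8.5, 0, -6, 8, 0], [8.5, 0, -9, 12, 0], [8.5, 0, -12, 16, 0], [8.5, 0, -15, 20, 0]]
  ]
}}

```text
t: 7.3
tool_pos: [0.0401, 0.1608, 0.3074]
tool_rot: [-0.397, -3.014, 0.572]
contact_force: [-0.4, 0.3, -0.2]
opening: 0.0849
grip_force: 0.0
```

```bash
python3 -c "
from h import *
o=ctrl.get_obs();print(o['t'],o['q'].round(3),R.from_rotvec(o['tool_rot']).as_matrix().round(3),o['tool_pos'].round(3))"
```

```text
7.3 [ 1.033 -1.01   2.287 -0.127  2.222 -0.335] [[-0.966  0.241 -0.094]
 [ 0.259  0.899 -0.354]
 [-0.001 -0.366 -0.93 ]] [0.04  0.161 0.307]
```

{"method": "servo_tool", "body": {
  "increments": [
    [[8.5, 0, -4, -1, 0], [8.5, 0, -9, -1, 0], [8.5, 0, -14, -1, 0], [8.5, 0, -19, -1, 0], [8.5, 0, -24, -1, 0]]
  ]
}}

```text
t: 7.8
tool_pos: [0.0307, 0.1354, 0.407]
tool_rot: [-0.395, -3.004, 0.612]
contact_force: [-0.1, 0.4, 0.2]
opening: 0.0851
grip_force: 0.0
```

{"method": "servo_tool", "body": {
  "increments": [
    [[8.5, 0, -5, 2, 0], [8.5, 0, -10, 4, 0], [8.5, 0, -15, 6, 0], [8.5, 0, -20, 8, 0], [8.5, 0, -25, 10, 0]]
  ]
}}

```text
t: 8.3
tool_pos: [0.0186, 0.1149, 0.459]
tool_rot: [-0.393, -2.995, 0.65]
contact_force: [-0.1, 0.0, 0.2]
opening: 0.0846
grip_force: 0.0
```

```bash
python3 -c "
from h import *
o=ctrl.get_obs();print(o['t'],o['q'].round(3),R.from_rotvec(o['tool_rot']).as_matrix().round(3),o['tool_pos'].round(3))"
```

```text
8.3 [ 1.028 -1.01   2.041 -0.202  2.512 -0.421] [[-0.966  0.236 -0.104]
 [ 0.258  0.879 -0.401]
 [-0.003 -0.414 -0.91 ]] [0.019 0.115 0.459]
```

{"method": "servo_tool", "body": {
  "increments": [
    [[8.5, 0, -3, 4, 0], [8.5, 0, -6, 8, 0], [8.5, 0, -9, 12, 0], [8.5, 0, -12, 16, 0], [8.5, 0, -15, 20, 0]]
  ]
}}

```text
t: 8.8
tool_pos: [0.0068, 0.1218, 0.4309]
tool_rot: [-0.391, -2.986, 0.69]
contact_force: [0.0, 0.0, 0.3]
opening: 0.0853
grip_force: 0.0
```

{"method": "servo_tool", "body": {
  "increments": [
    [[8.5, 0, -3, 3, 0], [8.5, 0, -6, 6, 0], [8.5, 0, -10, 9, 0], [8.5, 0, -14, 12, 0], [8.5, 0, -18, 15, 0]]
  ]
}}

```text
t: 9.3
tool_pos: [-0.0208, 0.1176, 0.4362]
tool_rot: [-0.388, -2.983, 0.727]
contact_force: [-0.2, -0.0, -0.4]
opening: 0.0848
grip_force: 0.0
```

```bash
python3 -c "
from h import *
o=ctrl.get_obs();print(o['t'],o['q'].round(3),R.from_rotvec(o['tool_rot']).as_matrix().round(3),o['tool_pos'].round(3))"
```

```text
9.3 [ 1.221 -1.01   2.09  -0.096  2.533 -0.157] [[-0.967  0.231 -0.105]
 [ 0.253  0.858 -0.447]
 [-0.013 -0.459 -0.889]] [-0.021  0.118  0.436]
```

The lean is 27.3°, which is enough. Now I'll estimate the gun's pose and get displacements in tool axes.

```bash
cat >> h.py <<'E'
def gunT(x,y,psi):
    h=np.array([np.cos(psi),np.sin(psi),0]);v=np.array([0,0,1.]);s,c=.5,3**.5/2
    X=-c*h+s*v;Z=s*h+c*v;Y=np.cross(Z,X)
    T=np.eye(4);T[:3,:3]=np.c_[X,Y,Z];T[:3,3]=[x,y,.165];return T
def G(T,p): return T[:3,:3]@np.array(p)/1000+T[:3,3]
def totool(p,o=None):
    o=o or ctrl.get_obs(); return (R.from_rotvec(o['tool_rot']).as_matrix().T@(np.array(p)-o['tool_pos'])*100).round(2)
E
python3 - <<'E'
from h import *
t=ctrl.get_image("top");c=cam(t)
d=onz(c,[[278,198]],.2767)[0];print("dial top",d.round(3))
psi=np.radians(72.4);h=np.array([np.cos(psi),np.sin(psi)])
g=d[:2]-h*.0645;print("gun",g.round(3))
T=gunT(*g,psi)
P=[G(T,p) for p in([0,0,129],[-125,0,0],[45,0,0],[0,24,104],[0,-24,104])]
print(np.round(P,3));print(proj(c,P).round(0).tolist(),proj(cam(ctrl.get_image("side")),P).round(0).tolist())
print(totool([.08,.40,.45]), totool(G(T,[0,0,290])))
E
```

```text
dial top [ 0.589 -0.048  0.277]
gun [ 0.57  -0.109]
[[ 0.589 -0.048  0.277]
 [ 0.602 -0.006  0.103]
 [ 0.558 -0.146  0.188]
 [ 0.608 -0.067  0.255]
 [ 0.562 -0.052  0.255]]
[[278.0, 198.0], [262.0, 209.0], [331.0, 224.0], [289.0, 190.0], [281.0, 216.0]] [[271.0, 170.0], [268.0, 217.0], [279.0, 230.0], [282.0, 180.0], [261.0, 183.0]]
[ -2.68  25.96 -14.83] [-63.57   7.86  -0.8 ]
```

{"method": "servo_tool", "body": {
  "increments": [
    [[8.5, -0.5, 4, -2.3, 0], [8.5, -1, 8, -4.6, 0], [8.5, -1.5, 12, -6.9, 0], [8.5, -2, 16, -9.2, 0], [8.5, -2.2, 20, -11.4, 0]]
  ]
}}

```text
t: 9.9
tool_pos: [0.0599, 0.3366, 0.4455]
tool_rot: [-0.389, -2.982, 0.727]
contact_force: [-0.5, -0.7, 0.1]
opening: 0.085
grip_force: 0.0
```

{"method": "servo_tool", "body": {
  "increments": [
    [[8.5, -0.2, 3, -1.7, 0], [8.5, -0.5, 6, -3.4, 0], [8.5, -4.5, 5, -2.6, 0], [8.5, -9, 3.7, -1.6, 0], [8.5, -13.5, 2.4, -0.6, 0]]
  ]
}}

```text
t: 10.4
tool_pos: [0.1972, 0.3234, 0.4411]
tool_rot: [-0.385, -2.982, 0.73]
contact_force: [0.9, 1.0, 0.6]
opening: 0.0849
grip_force: 0.0
```

```bash
python3 -c "
from h import *
o=ctrl.get_obs();print(o['t'],o['q'].round(3),R.from_rotvec(o['tool_rot']).as_matrix().round(3),o['tool_pos'].round(3))
T=gunT(.57,-.109,np.radians(72.4));print(totool(G(T,[0,0,290])))"
```

```text
10.4 [ 0.949 -0.306  1.676 -0.221  2.206 -0.457] [[-0.968  0.229 -0.105]
 [ 0.251  0.858 -0.448]
 [-0.013 -0.46  -0.888]] [0.197 0.323 0.441]
[-47.68 -14.55  11.05]
```

{"method": "servo_tool", "body": {
  "increments": [
    [[8.5, -4.6, -1.4, 1, 0], [8.5, -9.2, -2.8, 2, 0], [8.5, -13.8, -4.2, 3, 0], [8.5, -18.4, -5.6, 4, 0], [8.5, -23, -7, 5, 0]]
  ]
}}

```text
t: 10.9
tool_pos: [0.3984, 0.1817, 0.4324]
tool_rot: [-0.388, -2.982, 0.727]
contact_force: [0.5, 1.4, -0.2]
opening: 0.0852
grip_force: 0.0
```

{"method": "servo_tool", "body": {
  "increments": [
    [[8.5, -4.6, -1.4, 1.1, 0], [8.5, -9.2, -2.8, 2.2, 0], [8.5, -13.8, -4.2, 3.4, 0], [8.5, -18.4, -5.6, 4.6, 0], [8.5, -22, -7, 5.5, 0]]
  ]
}}

```text
t: 11.4
tool_pos: [0.5896, 0.041, 0.4173]
tool_rot: [-0.389, -2.98, 0.728]
contact_force: [-0.5, 1.3, -0.3]
opening: 0.0851
grip_force: 0.0
```

{"method": "servo_tool", "body": {
  "increments": [
    [[8.5, -2, -0.5, 0.5, 0], [8.5, -2, -0.5, 0.5, 0]]
  ]
}}

```text
t: 11.6
tool_pos: [0.6069, 0.0293, 0.4148]
tool_rot: [-0.391, -2.978, 0.728]
contact_force: [0.4, 0.8, -0.5]
opening: 0.0851
grip_force: 0.0
```

```bash
python3 -c "
from h import *
o=ctrl.get_obs();print(o['t'],o['q'].round(3),R.from_rotvec(o['tool_rot']).as_matrix().round(3),o['tool_pos'].round(3))
T=gunT(.57,-.109,np.radians(72.4));print(totool(G(T,[0,0,290])))
d=ctrl.get_image('wrist');c=cam(d,o);im=d['img'][:,:,::-1].copy()
P=[G(T,p) for p in([0,0,129],[18,0,129],[24,0,107],[-24,0,107],[0,24,107],[0,-24,107],[45,0,0],[-125,0,0])]
print(proj(c,P).round(0).tolist());cv2.imwrite('pics/w1.png',im)"
```

```text
11.6 [ 0.112  0.071  1.372 -0.466  1.844 -1.292] [[-0.967  0.232 -0.109]
 [ 0.256  0.857 -0.447]
 [-0.011 -0.46  -0.888]] [0.607 0.029 0.415]
[-0.67  0.09 -0.19]
[[267.0, 197.0], [245.0, 197.0], [239.0, 189.0], [293.0, 190.0], [265.0, 214.0], [267.0, 163.0], [225.0, 161.0], [368.0, 165.0]]
```

View pics/w1.png

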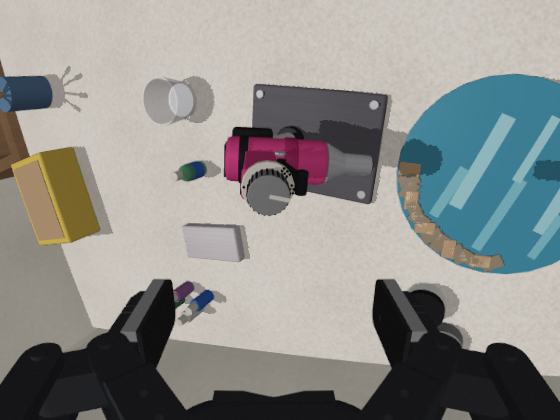

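The wrist view shows the dial top at about (268,195), within 2 px of the prediction (267,197). The nozzle is at (370,163) against (368,165). The pointer is to the right, so setting 5 is confirmed. I'm approaching to just above the dial.

```bash
python3 -c "
from h import *
T=gunT(.569,-.108,np.radians(72.4));print(totool(G(T,[0,0,165])),totool(G(T,[0,0,128])))"
```

```text
[-0.24 -0.47 12.35] [-0.12 -0.64 16.05]
```

{"method": "servo_tool", "body": {
  "increments": [
    [[8.5, -0.1, -0.1, 3.5, 0], [8.5, -0.2, -0.3, 7, 0], [8.5, -0.2, -0.4, 10, 0], [8.5, -0.2, -0.5, 12.4, 0], [8.5, -0.2, -0.5, 12.4, 0]]
  ]
}}

```text
t: 12.15
tool_pos: [0.5909, -0.0288, 0.3052]
tool_rot: [-0.386, -2.976, 0.727]
contact_force: [-0.8, 0.4, -0.6]
opening: 0.0851
grip_force: 0.0
```

```bash
python3 -c "
from h import *
o=ctrl.get_obs();print(o['t'],o['tool_pos'].round(4))
T=gunT(.569,-.108,np.radians(72.4));print(totool(G(T,[0,0,128])))
d=ctrl.get_image('wrist');c=cam(d,o);im=d['img'][:,:,::-1].copy()
P=[G(T,[18*np.cos(a),18*np.sin(a),129]) for a in np.arange(0,6.3,.2)]
for p in proj(c,P): cv2.circle(im,tuple(int(v) for v in p.round()),1,(0,255,0),-1)
print(proj(c,[G(T,[0,0,129])]).round(1));cv2.imwrite('pics/w2.png',im)"
```

```text
12.15 [ 0.5909 -0.0288  0.3052]
[-0.19 -0.27  3.45]
[[269.4 270.4]]
```

View pics/w2.png

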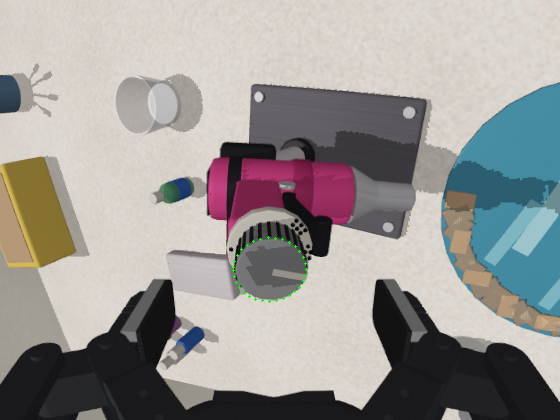

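The overlay lies on the dial's rim to about 1 mm. I'm lowering, then closing gently.

{"method": "servo_tool", "body": {
  "increments": [
    [[8.5, -0.1, -0.1, 1.5, 0], [8.5, -0.1, -0.2, 3, 0], [8.5, -0.1, -0.2, 3.3, 0], [6, -0.1, -0.2, 3.3, 0], [4.5, -0.1, -0.2, 3.3, 0]]
  ],
  "newtons": 20
}}

```text
t: 12.7
tool_pos: [0.5905, -0.0455, 0.2808]
tool_rot: [-0.388, -2.983, 0.727]
contact_force: [-0.8, 0.5, 0.3]
opening: 0.0586
grip_force: 0.0
```

{"method": "servo_tool", "body": {
  "increments": [
    [[4.2, 0, 0, 0, 0], [4, 0, 0, 0, 0], [3.8, 0, 0, 0, 0], [3.6, 0, 0, 0, 0], [3.5, 0, 0, 0, 0]]
  ]
}}

```text
t: 13.2
tool_pos: [0.591, -0.044, 0.2807]
tool_rot: [-0.387, -2.985, 0.723]
contact_force: [2.0, 5.4, 1.0]
opening: 0.0353
grip_force: 15.3
```

```bash
python3 -c "
from h import *
o=ctrl.get_obs();print(o['t'],o['tool_pos'].round(4),o['opening'],o['grip_force'],o['contact_force'].round(1))
print(R.from_rotvec(o['tool_rot']).as_matrix().T@o['contact_force'],o['q'].round(2))
T=gunT(.569,-.108,np.radians(72.4));print(totool(G(T,[0,0,128])))"
```

```text
13.2 [ 0.591  -0.044   0.2807] 0.035318592934152945 15.27603194117546 [2.  5.4 1. ]
[-0.57479382  4.59868588 -3.49264716] [-0.    0.04  1.62 -0.46  1.59 -1.3 ]
[ 0.19 -0.09  0.59]
```

The dial is gripped at 35 mm. A 4.6 N side force shows I'm about 1.5 mm off along tool y, so I'll ease that and turn clockwise (+).

{"method": "servo_tool", "body": {
  "increments": [
    [[3.4, 0, 0.15, 0, 0], [3.4, 0, 0.15, 0, 4], [3.4, 0, 0.15, 0, 10], [3.4, 0, 0.15, 0, 16], [3.4, 0, 0.15, 0, 22]]
  ]
}}

```text
t: 13.7
tool_pos: [0.5906, -0.0447, 0.2812]
tool_rot: [0.958, 2.853, -0.732]
contact_force: [-0.7, 0.9, 4.1]
opening: 0.0352
grip_force: 20.5
```

```bash
python3 -c "
from h import *
o=ctrl.get_obs();print(o['t'],o['tool_pos'].round(4),o['opening'],o['grip_force'])
print(R.from_rotvec(o['tool_rot']).as_matrix().T@o['contact_force'],R.from_rotvec(o['tool_rot']).as_matrix().T@o['wrist_torque'],o['q'].round(2))"
```

```text
13.7 [ 0.5906 -0.0447  0.2812] 0.035205300948376136 20.469680428504944
[ 0.30946193 -1.46078726 -3.99212325] [ 0.42596558  0.1587407  -0.01884809] [-0.    0.05  1.62 -0.47  1.59 -0.91]
```

{"method": "servo_tool", "body": {
  "increments": [
    [[3.4, 0, 0, 0, 6], [3.4, 0, 0, 0, 12], [3.4, 0, 0, 0, 18], [3.4, 0, 0, 0, 23], [3.4, 0, 0, 0, 23]]
  ]
}}

```text
t: 14.2
tool_pos: [0.59, -0.0452, 0.2815]
tool_rot: [1.463, 2.534, -0.687]
contact_force: [-3.8, -0.7, 5.0]
opening: 0.0351
grip_force: 20.9
```

{"method": "servo_tool", "body": {
  "increments": [
    [[3.4, 0, 0, 0, 6], [3.4, 0, 0, 0, 12], [3.4, 0, 0, 0, 18], [3.4, 0, 0, 0, 24], [3.4, 0, 0, 0, 30]]
  ]
}}

```text
t: 14.7
tool_pos: [0.5889, -0.0454, 0.2815]
tool_rot: [2.006, 1.998, -0.594]
contact_force: [-9.3, -0.3, 6.5]
opening: 0.0351
grip_force: 20.9
```

We are pushing the stand about 9 N along x, which is close to the limit. I'll shift −y in tool axes to relieve it, then continue.

{"method": "servo_tool", "body": {
  "increments": [
    [[3.4, 0, -0.15, 0, 0], [3.4, 0, -0.3, 0, 0], [3.4, 0, -0.3, 0, 0]]
  ]
}}

```text
t: 15.0
tool_pos: [0.5884, -0.0452, 0.2814]
tool_rot: [1.998, 2.003, -0.585]
contact_force: [2.3, -3.0, 5.0]
opening: 0.0352
grip_force: 20.8
```

```bash
python3 -c "
from h import *
o=ctrl.get_obs();print(o['t'],o['tool_pos'].round(4),o['opening'],o['grip_force'],o['contact_force'].round(1))
M=R.from_rotvec(o['tool_rot']).as_matrix();print(M.T@o['contact_force'],M.T@o['wrist_torque'],o['q'].round(2),M.round(2))"
```

```text
15.0 [ 0.5884 -0.0452  0.2814] 0.0352181213924454 20.804434418678284 [ 2.3 -3.   5. ]
[-4.95585645  1.79056935 -3.3118237 ] [-0.11849541 -0.85658781  0.10208074] [-0.    0.04  1.62 -0.47  1.59  0.01] [[-0.03  0.99 -0.1 ]
 [ 0.89 -0.02 -0.45]
 [-0.45 -0.1  -0.89]]
```

{"method": "servo_tool", "body": {
  "increments": [
    [[3.4, -0.1, 0, 0, 0], [3.4, -0.1, 0.05, 0, 8], [3.4, -0.1, 0.05, 0, 16], [3.4, -0.1, 0.05, 0, 24], [3.4, -0.1, 0.05, 0, 30]]
  ]
}}

```text
t: 15.5
tool_pos: [0.5877, -0.0449, 0.2811]
tool_rot: [2.39, 1.377, -0.461]
contact_force: [-3.1, -0.4, 6.2]
opening: 0.035
grip_force: 19.9
```

```bash
python3 -c "
from h import *
o=ctrl.get_obs();print(o['t'],o['tool_pos'].round(4),o['opening'],o['grip_force'],o['contact_force'].round(1))
M=R.from_rotvec(o['tool_rot']).as_matrix();print(M.T@o['contact_force'],M.T@o['wrist_torque'],o['q'].round(2))"
```

```text
15.5 [ 0.5877 -0.0449  0.2811] 0.03499903362867324 19.94541585445404 [-3.1 -0.4  6.2]
[-4.48860692 -1.66127081 -4.97320796] [ 0.37950314 -0.63406868 -0.03186745] [-0.    0.04  1.62 -0.46  1.59  0.54]
```

Now the last 30°, then open and look.

{"method": "servo_tool", "body": {
  "increments": [
    [[3.4, -0.1, -0.1, 0, 4], [3.4, -0.1, -0.1, 0, 12], [3.4, -0.1, -0.1, 0, 20], [3.4, -0.1, -0.1, 0, 28], [3.4, -0.1, -0.1, 0, 30]]
  ]
}}

```text
t: 16.0
tool_pos: [0.5869, -0.0445, 0.2807]
tool_rot: [2.613, 0.702, -0.311]
contact_force: [0.8, 2.1, 4.9]
opening: 0.035
grip_force: 20.9
```

{"method": "servo_tool", "body": {
  "increments": [
    [[3.4, 0, 0, 0, 0], [4.5, 0, 0, 0, 0], [6, 0, 0, 0, 0], [7.5, 0, 0, 0, 0], [8.5, 0, 0, 0, 0]]
  ]
}}

```text
t: 16.5
tool_pos: [0.5866, -0.0454, 0.2801]
tool_rot: [2.612, 0.705, -0.313]
contact_force: [0.2, 0.4, 0.0]
opening: 0.0848
grip_force: 0.0
```

{"method": "servo_tool", "body": {
  "increments": [
    [[8.5, 0, 0, -1, 0], [8.5, 0, 0, -3, 0], [8.5, 0, 0, -6, 0], [8.5, 0, 0, -8, 0], [8.5, 0, 0, -8, 0]]
  ]
}}

```text
t: 17.0
tool_pos: [0.5967, -0.0086, 0.3563]
tool_rot: [2.611, 0.703, -0.302]
contact_force: [0.1, 0.3, 1.1]
opening: 0.0852
grip_force: 0.0
```

```bash
python3 -c "
from h import *
o=ctrl.get_obs();print(o['t'],o['tool_pos'].round(4),o['q'].round(2),o['contact_force'].round(1))
d=ctrl.get_image('wrist');c=cam(d,o);im=d['img'][:,:,::-1].copy()
T=gunT(.569,-.108,np.radians(72.4))
P=[G(T,[18*np.cos(a),18*np.sin(a),129]) for a in np.arange(0,6.3,.2)]+[G(T,[r*.7071,r*.7071,129]) for r in (20,24,28)]+[G(T,[-125,0,0])]
for p in proj(c,P): cv2.circle(im,tuple(int(v) for v in p.round()),1,(0,255,0),-1)
cv2.imwrite('pics/w3.png',im)"
```

```text
17.0 [ 0.5967 -0.0086  0.3563] [ 0.05  0.03  1.5  -0.46  1.72  1.06] [0.1 0.3 1.1]
```

View pics/w3.png

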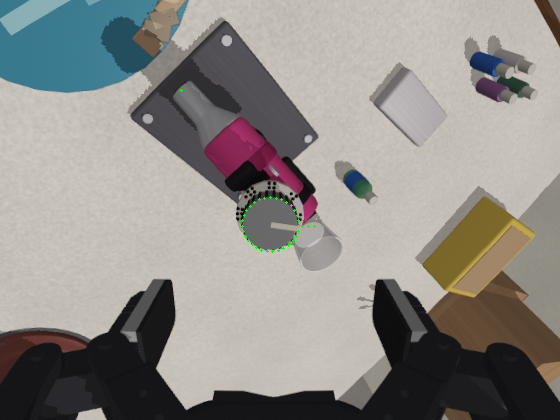

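The view shows the dial top at (271,224) with the pointer at (297,229), in line with the predicted setting-2 direction. The nozzle mouth is on its predicted (181,90), so the stand hasn't moved. Next is aligning the closing line with gun x for the trigger.

```bash
python3 -c "
from h import *
o=ctrl.get_obs();M=R.from_rotvec(o['tool_rot']).as_matrix()
T=gunT(.569,-.108,np.radians(72.4));g=M.T@T[:3,0];a=np.degrees(np.arctan2(-g[0],g[1]));print('turn',a, 'z',(M.T@T[:3,2]).round(3))
print(totool(G(T,[-9.5,0,170])))"
```

```text
turn 47.13069189249466 z [ 0.062 -0.005 -0.998]
[ 1.12 -0.71  4.57]
```

{"method": "servo_tool", "body": {
  "increments": [
    [[8.5, 0.3, -0.2, 1, 8], [8.5, 0.6, -0.4, 2, 16], [8.5, 0.9, -0.6, 3, 24], [8.5, 1.1, -0.7, 4, 32], [8.5, 1.1, -0.7, 4, 40]]
  ]
}}

```text
t: 17.55
tool_pos: [0.5953, -0.0179, 0.3065]
tool_rot: [2.657, -0.235, -0.1]
contact_force: [0.2, 0.2, -0.4]
opening: 0.085
grip_force: 0.0
```

{"method": "servo_tool", "body": {
  "increments": [
    [[8.5, 0, 0, 0, 7], [8.5, 0, 0, 0, 7], [8.5, 0, 0, 0, 7]]
  ]
}}

```text
t: 17.85
tool_pos: [0.5963, -0.0176, 0.3094]
tool_rot: [2.637, -0.387, -0.057]
contact_force: [-0.3, 0.2, 0.3]
opening: 0.085
grip_force: 0.0
```

```bash
python3 -c "
from h import *
o=ctrl.get_obs();print(o['t'],o['q'].round(2));M=R.from_rotvec(o['tool_rot']).as_matrix()
T=gunT(.569,-.108,np.radians(72.4));print((M.T@T[:3,:3]).round(3))
for p in ([-9.5,0,140],[-9.5,0,84],[-3.5,0,84]):print(totool(G(T,p)))
d=ctrl.get_image('wrist');c=cam(d,o);im=d['img'][:,:,::-1].copy()
P=[G(T,[18*np.cos(a),18*np.sin(a),129]) for a in np.arange(0,6.3,.2)]+[G(T,[-44,y,84]) for y in (-12,0,12)]+[G(T,[25,y,90]) for y in (-15,0,15)]
for p in proj(c,P): cv2.circle(im,tuple(int(v) for v in p.round()),1,(0,255,0),-1)
cv2.imwrite('pics/w4.png',im)"
```

```text
17.85 [ 0.04  0.05  1.56 -0.46  1.65  1.89]
[[-0.006  0.999  0.034]
 [ 0.999  0.008 -0.047]
 [-0.047  0.034 -0.998]]
[0.02 0.16 3.23]
[-0.17  0.42  8.82]
[-0.17  1.02  8.79]
```

View pics/w4.png

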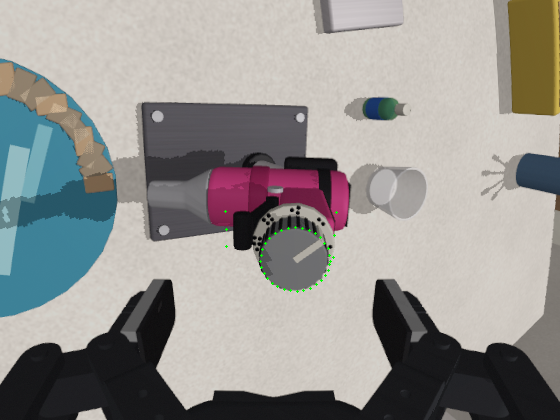

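The lip shows at columns 233–250, about 4 mm closer to the grip than my overlay at 226, so its outer face is near x=−40. I'll centre for a 64 mm span and lower the open fingers around it.

{"method": "servo_tool", "body": {
  "increments": [
    [[8.5, 0, 0.3, 2, 0], [8.5, 0, 0.4, 4, 0], [8.5, -0.1, 0.5, 5.8, 0], [8.5, -0.1, 0.5, 7.4, 0], [8.5, -0.2, 0.6, 8.7, 0]]
  ],
  "newtons": 25
}}

```text
t: 18.4
tool_pos: [0.5836, -0.0612, 0.2344]
tool_rot: [2.637, -0.389, -0.056]
contact_force: [0.1, -0.2, 1.2]
opening: 0.0851
grip_force: 0.0
```

{"method": "servo_tool", "body": {
  "increments": [
    [[8.2, 0, 0, 0.1, 0], [7.8, 0, 0, 0.1, 0], [7.4, 0, 0, 0.1, 0], [7.1, 0, 0, 0.1, 0], [7.1, 0, 0, 0.1, 0]]
  ]
}}

```text
t: 18.9
tool_pos: [0.5845, -0.0609, 0.2358]
tool_rot: [2.637, -0.39, -0.052]
contact_force: [-0.4, -0.3, 0.1]
opening: 0.0709
grip_force: 0.0
```

```bash
python3 -c "
from h import *
o=ctrl.get_obs();print(o['t'],o['opening'],o['grip_force']);M=R.from_rotvec(o['tool_rot']).as_matrix()
T=gunT(.569,-.108,np.radians(72.4));print(M.T@o['contact_force'],totool(G(T,[-7,0,84])))"
```

```text
18.9 0.0709007643606468 0.0
[-0.30861227  0.44040974  0.1336477 ] [-0.06  0.06  0.21]
```

{"method": "servo_tool", "body": {
  "increments": [
    [[7.0, 0, 0, 0, 0], [6.9, 0, 0, 0, 0], [6.8, 0, 0, 0, 0], [6.7, 0, 0, 0, 0], [6.6, 0, 0, 0, 0]]
  ],
  "newtons": 25
}}

```text
t: 19.4
tool_pos: [0.584, -0.0611, 0.235]
tool_rot: [2.637, -0.39, -0.054]
contact_force: [0.7, 0.7, 0.4]
opening: 0.0654
grip_force: 0.0
```

{"method": "servo_tool", "body": {
  "increments": [
    [[6.5, 0, 0, 0, 0], [6.4, 0, 0, 0, 0], [6.3, 0, 0, 0, 0], [6.2, 0, 0, 0, 0], [6.2, 0, 0, 0, 0]]
  ]
}}

```text
t: 19.9
tool_pos: [0.584, -0.0613, 0.2358]
tool_rot: [2.637, -0.391, -0.054]
contact_force: [-2.1, 0.4, 4.9]
opening: 0.0621
grip_force: 12.9
```

```bash
python3 -c "
from h import *
o=ctrl.get_obs();print(o['t'],o['opening'],o['grip_force']);M=R.from_rotvec(o['tool_rot']).as_matrix()
T=gunT(.569,-.108,np.radians(72.4));print(M.T@o['contact_force'],totool(G(T,[-7,0,84])))"
```

```text
19.9 0.0621319490836986 12.896907191025093
[-1.9695163   2.49578309 -4.31398903] [-0.03  0.02  0.18]
```

Both pads are in contact (62 mm, 13 N, 2.5 N side load). I'll close the rest slowly, shifting +y to keep it balanced.

{"method": "servo_tool", "body": {
  "increments": [
    [[6.1, 0, 0.1, 0, 0], [6.0, 0, 0.15, 0, 0], [5.9, 0, 0.2, 0, 0], [5.8, 0, 0.25, 0, 0], [5.7, 0, 0.3, 0, 0]]
  ]
}}

```text
t: 20.4
tool_pos: [0.5835, -0.0629, 0.2379]
tool_rot: [2.638, -0.391, -0.052]
contact_force: [-3.6, 6.6, 7.4]
opening: 0.0575
grip_force: 15.1
```

```bash
python3 -c "
from h import *
o=ctrl.get_obs();print(o['t'],o['opening'],o['grip_force']);M=R.from_rotvec(o['tool_rot']).as_matrix()
T=gunT(.569,-.108,np.radians(72.4));print(M.T@o['contact_force'],totool(G(T,[-7,0,84])))"
```

```text
20.4 0.057521712201456465 15.08269622689113
[-5.08786215 -1.24448488 -9.17138364] [-0.03 -0.23  0.29]
```

{"method": "servo_tool", "body": {
  "increments": [
    [[5.6, -0.05, 0.05, -0.05, 0], [5.5, -0.1, 0.1, -0.1, 0], [5.4, -0.1, 0.15, -0.15, 0], [5.3, -0.1, 0.2, -0.2, 0], [5.2, -0.1, 0.25, -0.2, 0]]
  ]
}}

```text
t: 20.9
tool_pos: [0.5828, -0.0645, 0.24]
tool_rot: [2.638, -0.39, -0.05]
contact_force: [5.2, 3.6, 4.8]
opening: 0.0522
grip_force: 16.8
```

```bash
python3 -c "
from h import *
o=ctrl.get_obs();print(o['t'],o['opening'],o['grip_force']);M=R.from_rotvec(o['tool_rot']).as_matrix()
T=gunT(.569,-.108,np.radians(72.4));print(M.T@o['contact_force'],totool(G(T,[-7,0,84])))"
```

```text
20.9 0.052173941122543 16.811623458343092
[ 4.15353484 -2.19392748 -6.41916126] [-0.01 -0.48  0.4 ]
```

Nearly home. I'll close to the stop at about 28 N and hold for over a second.

{"method": "servo_tool", "body": {
  "increments": [
    [[5.1, 0.05, 0.05, -0.05, 0], [5.0, 0.05, 0.05, -0.05, 0], [4.9, 0.05, 0.05, -0.1, 0], [4.8, 0.05, 0.05, -0.1, 0], [4.7, 0.05, 0.05, -0.1, 0]]
  ],
  "newtons": 28
}}

```text
t: 21.4
tool_pos: [0.5827, -0.0649, 0.2406]
tool_rot: [2.637, -0.39, -0.052]
contact_force: [4.9, 1.2, 4.3]
opening: 0.0503
grip_force: 28.4
```

```bash
python3 -c "
from h import *
o=ctrl.get_obs();print(o['t'],o['opening'],o['grip_force']);M=R.from_rotvec(o['tool_rot']).as_matrix()
T=gunT(.569,-.108,np.radians(72.4));print(M.T@o['contact_force'],totool(G(T,[-7,0,84])))"
```

```text
21.4 0.0502703298866235 28.41975870062015
[ 4.51861572 -0.31591736 -4.86542348] [-0.01 -0.54  0.44]
```

The fingers stopped at 50.3 mm with 28 N, so the trigger is at its stop. I'm holding for 2 s.

{"method": "servo_tool", "body": {
  "increments": [
    [[4.6, 0, 0, 0, 0], [4.6, 0, 0, 0, 0], [4.6, 0, 0, 0, 0], [4.6, 0, 0, 0, 0], [4.6, 0, 0, 0, 0]]
  ]
}}

```text
t: 21.9
tool_pos: [0.5827, -0.0649, 0.2406]
tool_rot: [2.637, -0.39, -0.052]
contact_force: [5.1, 0.9, 5.2]
opening: 0.0504
grip_force: 28.4
```

{"method": "servo_tool", "body": {
  "increments": [
    [[4.6, 0, 0, 0, 0], [4.6, 0, 0, 0, 0], [4.6, 0, 0, 0, 0], [4.6, 0, 0, 0, 0], [4.6, 0, 0, 0, 0]]
  ]
}}

```text
t: 22.4
tool_pos: [0.5827, -0.0649, 0.2406]
tool_rot: [2.637, -0.39, -0.052]
contact_force: [5.4, 0.9, 3.9]
opening: 0.05
grip_force: 28.4
```

{"method": "servo_tool", "body": {
  "increments": [
    [[4.6, 0, 0, 0, 0], [4.6, 0, 0, 0, 0], [4.6, 0, 0, 0, 0], [4.6, 0, 0, 0, 0], [4.6, 0, 0, 0, 0]]
  ]
}}

```text
t: 22.9
tool_pos: [0.5827, -0.0649, 0.2406]
tool_rot: [2.637, -0.39, -0.052]
contact_force: [5.2, 0.7, 4.3]
opening: 0.0503
grip_force: 28.4
```

{"method": "servo_tool", "body": {
  "increments": [
    [[4.6, 0, 0, 0, 0], [4.6, 0, 0, 0, 0], [4.6, 0, 0, 0, 0], [4.6, 0, 0, 0, 0], [4.6, 0, 0, 0, 0]]
  ]
}}

```text
t: 23.4
tool_pos: [0.5827, -0.0649, 0.2406]
tool_rot: [2.637, -0.39, -0.052]
contact_force: [5.3, 1.1, 2.7]
opening: 0.0499
grip_force: 28.4
```

{"method": "servo_tool", "body": {
  "increments": [
    [[5.3, 0, -0.1, 0, 0], [5.9, 0, -0.3, 0, 0], [6.6, 0, -0.5, 0, 0], [7.6, 0, -0.5, 0, 0], [8.5, 0, -0.5, 0, 0]]
  ]
}}

```text
t: 23.9
tool_pos: [0.583, -0.0606, 0.2378]
tool_rot: [2.636, -0.39, -0.056]
contact_force: [0.0, 0.0, 0.1]
opening: 0.085
grip_force: 0.0
```

{"method": "servo_tool", "body": {
  "increments": [
    [[8.5, 0, 0, 0, 0], [8.5, 0, 0, 0, 0], [8.5, 0, -0.1, -2, 0], [8.5, 0, -0.3, -5, 0], [8.5, 0, -0.5, -9, 0]]
  ]
}}

```text
t: 24.4
tool_pos: [0.5934, -0.0161, 0.3149]
tool_rot: [2.636, -0.39, -0.06]
contact_force: [-0.8, -0.1, 0.7]
opening: 0.085
grip_force: 0.0
```

{"method": "servo_tool", "body": {
  "increments": [
    [[8.5, 0, 0, -4, 0], [8.5, 0, 0, -8, 0], [8.5, 0, 0, -10, 0], [8.5, 0, 0, -10, 0]]
  ]
}}

```text
t: 24.8
tool_pos: [0.6059, 0.0296, 0.409]
tool_rot: [2.639, -0.391, -0.044]
contact_force: [0.2, 0.2, 0.0]
opening: 0.0854
grip_force: 0.0
```

```bash
python3 -c "
from h import *
o=ctrl.get_obs();print(o['t'],o['tool_pos'].round(3),o['contact_force'].round(1))
d=ctrl.get_image('wrist');c=cam(d,o);im=d['img'][:,:,::-1].copy()
T=gunT(.569,-.108,np.radians(72.4))
P=[G(T,[18*np.cos(a),18*np.sin(a),129]) for a in np.arange(0,6.3,.2)]+[G(T,[-125,0,0])]+[G(T,[r*.7071,r*.7071,129]) for r in (20,24,28)]
for p in proj(c,P): cv2.circle(im,tuple(int(v) for v in p.round()),1,(0,255,0),-1)
cv2.imwrite('pics/w5.png',im)"
```

```text
24.8 [0.606 0.03  0.409] [0.2 0.2 0. ]
```

View pics/w5.png

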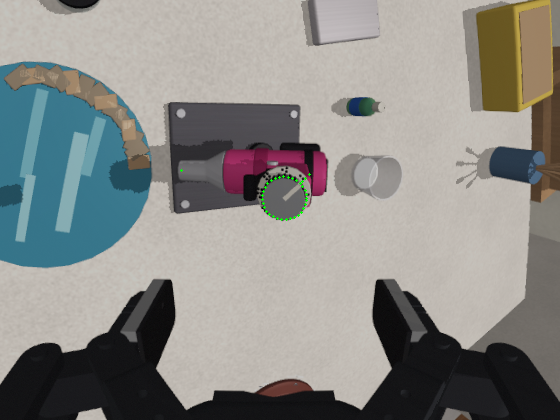

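The dial is still at setting 2: the rim overlay is on the dial at (285,198) and the pointer runs up-right. The nozzle sits on its predicted (181,170), the trigger is released and the bystanders are in place. I'm handing it in.

```bash
python3 -c "
from station import ctrl
print(ctrl.finish_job())"
```

```text
the job is handed in; nothing more can be done
None
```

The dial was turned from 5 down to 2 and released, then the trigger was squeezed home at about 28 N for 2 s and let go. The stand's aim stayed put in the last picture, and the job was handed in at about 25 s with no verdict shown.

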